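# Swing the bench magnifier over the model house

## Task

Take the bench magnifier by its red knob and swing its arm round until the lens is centred over the little red model house, then let go so that it stays there. Leave the house, the tree and the rock standing as they are.

Things in the scene. Friction and masses are not known exactly. Their poses are not given: they have to be found in the camera images.
- magnifier: Bench magnifier, fixed on a plywood board (top 20 mm above z = 0) on which the models stand too: round dark steel foot (96 mm across, 21 mm high), 14 mm post. Origin: centre of the foot's underside, on the post's vertical axis, about which the level arm swings, up to 97 degrees either side of this body's x axis, which points roughly away from the robot. It starts to the left of the models.
- lens (a point): Centre of the clear lens in its round black frame (90 mm across), 160 mm from the post axis, 125 mm above the board. Post, lens and knob lie in one straight line; bar and frame are 119 to 131 mm above it, the sleeve at the post reaches 147 mm. The arm swings stiffly (about 1.2 N at the knob moves it), has no spring and stays where it is let go.
- red_knob (a point): Middle of the upright red knob at the arm's outer end, 207 mm from the post axis: a round cylinder, 18 mm in diameter, 129 to 173 mm above the board; this point is 151 mm up. Fixed to the arm; can be gripped from above across any direction and may turn in the fingers as the arm swings.
- house_middle (a point): Middle of the loose red-brick model house with an orange-red roof (walls 52 x 62 mm, 86 mm high with its creeper), 40 mm above its underside. It stands about 160 mm (give or take 15) from the post axis, so that the lens passes over it.
- tree_b: Loose dark green model tree, 60 x 63 x 87 mm, upright; origin: centre of its underside. It stands under the lens's path too, not to be disturbed.
- rock3: Loose pale tan model rock, 49 x 72 x 28 mm; origin: centre of its underside. It stands under the lens's path too, not to be disturbed.

How it is judged:
By the outcome, as a careful person would: the job done as asked, in the order asked, and still so for the second after the job is handed in, with the robot touching nothing.
It also fails if it takes over 40 s, if anything falls off the work surface, if the arm or the gripper's body presses on something with over 40 N, if the wrist force passes 120 N, or if a joint passes its speed limit or range.

## Robot

A 7-joint arm with a two-finger parallel gripper is mounted at the origin on the work surface; the furniture and walls round the work are solid. World frame = base frame: x ahead of the robot, y to its left, z up, the work surface at z = 0. Lengths are in m, angles in rad, forces in N, time in s.
With the tool pointing down it reaches from about 0.425 to 0.875 m from the base axis. Payload 4.7 kg.
Tool frame: the origin (TCP) lies midway between the tips of the shut fingers; the grasp point (between the pads) lies 19 mm behind it; z points along the fingers, y is the line along which they close (so a half turn about z gives the same grasp; the last joint's range is limited). The gripper opens to 87 mm and grips with 3 to 60 N. Pads are 19 mm wide; open, the fingers measure 117 mm over their backs; the gripper's body (75 mm by 190 mm) begins 51 mm behind the grasp point.
Start: joints at [-1.141, 0.321, -0.07, 1.45, 0.023, 1.371, -0.057], TCP at [0.263, 0.595, 0.223] pointing down, gripper open.
Joint ranges: [-2.86, 2.86], [-0.3, 2.09], [-1.38, 1.24], [0.06, 2.45], [-1.56, 4.7], [0.09, 2.05], [-2.69, 2.69]. Speed limits (rad/s): [2.57, 2.57, 3.14, 3.14, 3.14, 3.14, 3.14].

## Interface

Orientations are given as a rotation vector (axis times angle).
In Python, from bench import ctrl, get_image, calibration gives the robot as it stands.
- The arm moves only by the tool apply_moves, never from a script. Its arguments are lists of equal length, an entry for each row: "dp": the shift along the tool's x, y, z in m, a list of three; "twist": the turn, a rotation vector about the tool's x, y, z in rad, a list of three; "fingers": the closure, from 0 (fully open) to 1 (shut). In form: {"dp": [[dx, dy, dz], ...], "twist": [[ax, ay, az], ...], "fingers": [fingers, ...]}. A call has 1 to 10 rows; each row shifts and turns the commanded pose from where the row before left it, along the tool's axes as they then stand; what a row does not reach is not made up. A row lasts 1/10 s, in which the tool goes at most 50 mm and 8.59 degrees, less where a joint would pass 70% of its speed; a pose out of reach is approached as far as the arm can. A call is refused whole if a number of a shift passes 0.05 or a number of a turn 0.15, either way. A call with a gripper value outside its range is refused whole. The fingers move at their own pace and stop on an object; "newtons" is the grip in N (left out, the last holds). Time passes only in rows, so rows that do not move let the fingers close. It gives the time, the measured TCP pose, the force, the opening and the grip force at its end, in the units of the state.
- ctrl.get_state(): the state, without advancing time (a new reading comes with each control period).
- get_image(name): name is "scene" or "top"; returns the picture (420x560x3 uint8, red, green, blue); there is no depth.
- calibration(name): a dict with "fx", "fy", "cx", "cy" (pixels), "eye" and "attitude" of the camera in the world. Camera axes: x right, y up, looking along -z (the intrinsics and any distortion apply to the point x, -y, -z); pixel columns grow to the right and rows downward; lengths in m; the calibration is good to about 2 mm. A picture is of the moment at which its call begins. calibration takes no time and is no camera call.
- ctrl.close_job(): hands the job in; it is judged then, once.
The state is a dict: "time": time; "joint_positions": joint angles; "qd": joint speeds; "joint_torque": joint torques, N m; "position": TCP position; "tool_rot": TCP orientation; "ft_force": force on the tool from outside, world axes, zero at the start; "torque": the same for the moment, N m; "grip_width": opening from 0.0 (shut) to 1.0 (fully open); "grip_force": force on a finger pad.
Only numpy, scipy, OpenCV 4.12 (cv2) and the standard library are available. Lean on these libraries where they do the work, as an engineer would, in place of code of your own. Each camera call takes 0.05 s, during which the arm holds its last target. There are 200 camera calls.

## Working session

There is one attempt and no reset: what is moved stays moved. The work goes in short steps, Python scripts to look and compute and a tool call to move; the robot and the scene stay as the last step left them, time stands still between calls to the robot, and variables do not carry over. Pictures are saved under pics/ and viewed, at most 10 in all, crops included, and the job is handed in when it is done.

Besides the shell and the picture viewer there is one more tool, called as a command line: name --argument value ..., lists and objects as JSON in quotes. apply_moves: Moves the arm, as the interface text tells. Its arguments: {"type":"object","properties":{"dp":{"type":"array"},"twist":{"type":"array"},"fingers":{"type":"array"},"newtons":{"type":"number"}},"required":["dp","twist","fingers"]}

```bash
mkdir -p pics
python3 - <<'E'
from bench import ctrl,get_image,calibration
import cv2
for n in("scene","top"):
    cv2.imwrite(f"pics/{n}0.png",get_image(n)[:,:,::-1]); print(calibration(n))
s=ctrl.get_state(); print(s)
E
```

```text
{'fx': 533.89257357335, 'fy': 533.89257357335, 'cx': 280.2392558100162, 'cy': 204.5182557754963, 'eye': array([ 0.12213157, -0.47267075,  0.6709019 ]), 'attitude': array([ 0.88355586, -0.26138773, -0.48549452])}
{'fx': 439.4961186568667, 'fy': 439.4961186568667, 'cx': 282.1346077400023, 'cy': 202.52594887032444, 'eye': array([0.40504309, 0.08683827, 0.96326442]), 'attitude': array([ 0.06367924, -0.06522334, -1.58635823])}
{'time': 0.1, 'joint_positions': array([-1.14087002,  0.32178504, -0.07010723,  1.45155854,  0.02260808,
        1.3707928 , -0.05691264]), 'qd': array([ 0.00157047, -0.00234207, -0.0011174 , -0.00322674,  0.0005106 ,
       -0.00069218, -0.00057111]), 'joint_torque': array([-2.07384928e-04, -4.92572308e+01, -4.05527288e-01, -3.13397706e+01,
       -6.41373731e-02,  3.95289296e-02,  5.98193606e-05]), 'position': array([0.26239806, 0.59413865, 0.22154479]), 'tool_rot': array([-6.48367709e-01, -3.07368133e+00,  2.72567715e-03]), 'ft_force': array([ 0.9903707 ,  0.23856246, -0.02175148]), 'torque': array([-0.0102995 , -0.04682018, -0.02240554]), 'grip_force': 0.0, 'grip_width': 0.9952055700148293}
```

View pics/scene0.png

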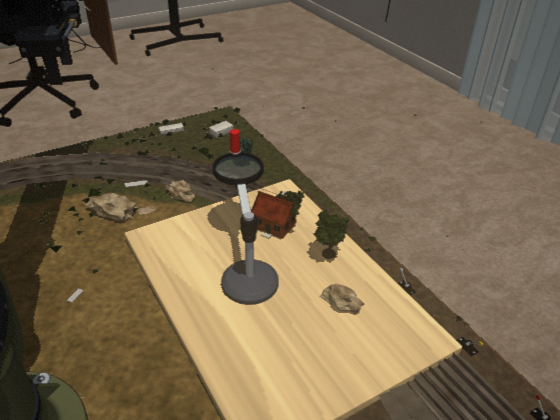

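View pics/top0.png

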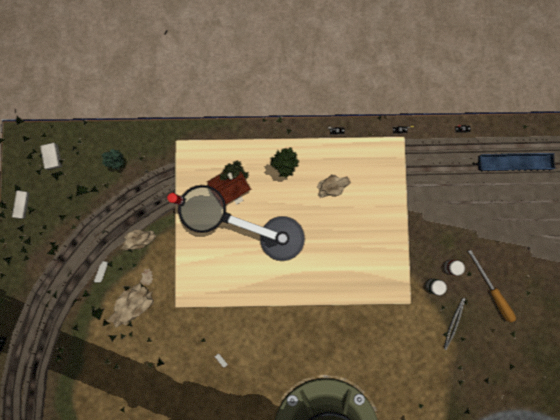

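The scene view shows the magnifier, house, tree and rock. In the top view the post is near (283,238), lens (202,209), knob (173,198), house about (230,187), tree (284,162) and rock (333,185). I'll enlarge both views.

```bash
cat > h.py <<'E'
import numpy as np
from scipy.spatial.transform import Rotation as R
from bench import calibration
def unproj(n,u,v,z):
    c=calibration(n);d=R.from_rotvec(c['attitude']).apply([(u-c['cx'])/c['fx'],-(v-c['cy'])/c['fy'],-1])
    return c['eye']+d*(z-c['eye'][2])/d[2]
def proj(n,p):
    c=calibration(n);q=R.from_rotvec(c['attitude']).inv().apply(np.array(p)-c['eye'])
    return np.array([c['cx']+c['fx']*q[0]/-q[2],c['cy']-c['fy']*q[1]/-q[2]])
E
python3 - <<'E'
import cv2
from h import *
a=cv2.imread("pics/top0.png")[140:270,150:310]; b=cv2.imread("pics/scene0.png")[110:310,200:360]
cv2.imwrite("pics/c1.png",cv2.resize(a,None,fx=5,fy=4.6 if 0 else 4.6154,interpolation=cv2.INTER_CUBIC)[:600])
cv2.imwrite("pics/c2.png",cv2.resize(b,None,fx=3,fy=3,interpolation=cv2.INTER_CUBIC))
for n,u,v,z in [("top",283,238,.167),("top",202,209,.145),("top",173,198,.193),("scene",239,168,.145),("scene",235,130,.193),("scene",250,282,.041)]: print(n,u,v,unproj(n,u,v,z).round(4))
E
```

```text
top 283 238 [0.4061 0.085  0.167 ]
top 202 209 [0.4625 0.2352 0.145 ]
top 173 198 [0.4794 0.2775 0.193 ]
scene 239 168 [0.466  0.2318 0.145 ]
scene 235 130 [0.4833 0.2785 0.193 ]
scene 250 282 [0.3993 0.0681 0.041 ]
```

View pics/c1.png

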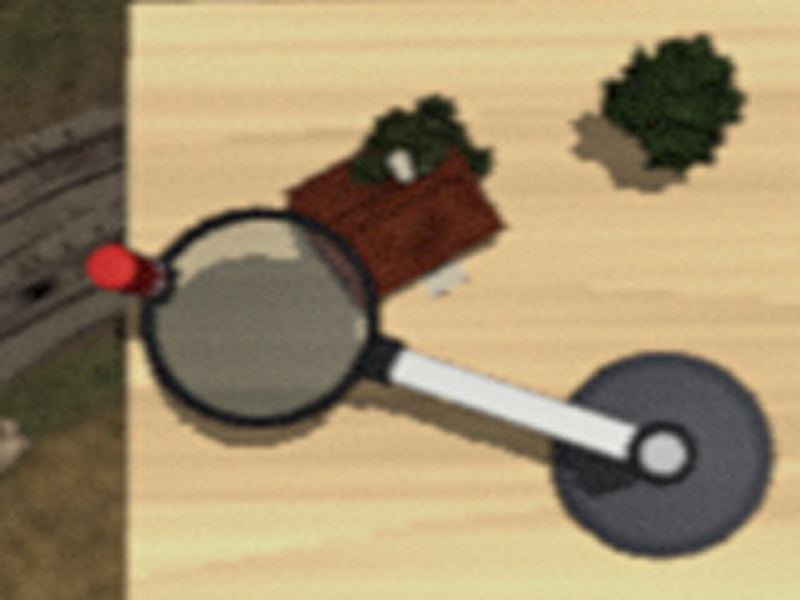

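View pics/c2.png

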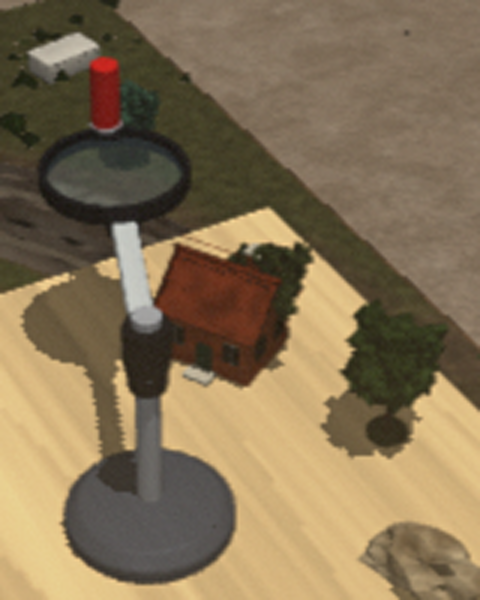

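Run:
```python
from h import *
from scipy.optimize import least_squares as L
def tri(s,t):
    r=L(lambda p:np.r_[proj("scene",p)-s,proj("top",p)-t],[.48,.19,.08]);return r.x.round(4),r.fun.round(1)
T=lambda X,Y:(150+X/5,140+Y/4.6154)
S=lambda X,Y:(200+X/3,110+Y/3)
for n,s,t in [("eaveR",(248,385),(503,228)),("eaveR",(248,380),(503,228)),("ridgeR?",(280,285),(460,150)),("ridgeL?",(178,247),(288,193)),("chimney",(252,246),(402,165)),("step",(198,374),(445,280)),("knobtop",(104,60),(110,267)),("lens",(115,173),(260,318)),("post",(147,318),(662,453))]: print(n,*tri(S(*s),T(*t)))
for n,s in [("ridgeR",(280,285)),("ridgeL",(178,247)),("eaveL",(155,305))]:
  for z in (.065,.08,.09,.1): 
    p=unproj("scene",*S(*s),z);q=proj("top",p);print(n,z,p.round(3),((q-[150,140])*[5,4.6154]).round())
```

```text
eaveR [0.5118 0.1528 0.0216] [ 0. -0. -0.  0.]
eaveR [0.5114 0.1524 0.0261] [-0.  0.  0. -0.]
ridgeR? [0.5402 0.1657 0.0796] [-0.1  0.   0.  -0.1]
ridgeL? [0.5178 0.2406 0.0679] [ 3.  -0.1 -1.5  2.9]
chimney [0.5318 0.1868 0.0981] [-0.4  0.   0.2 -0.4]
step [0.4892 0.1773 0.0213] [-0.6  0.   0.3 -0.6]
knobtop [0.481  0.2784 0.1937] [-0.8  0.   0.4 -0.8]
lens [0.4643 0.2345 0.1446] [-0.9  0.   0.4 -0.8]
post [0.4074 0.0853 0.1632] [-0.8  0.   0.4 -0.8]
ridgeR 0.065 [0.551 0.181 0.065] [425. 132.]
ridgeR 0.08 [0.54  0.165 0.08 ] [461. 150.]
ridgeR 0.09 [0.533 0.154 0.09 ] [486. 162.]
ridgeR 0.1 [0.526 0.144 0.1  ] [512. 175.]
ridgeL 0.065 [0.514 0.246 0.065] [268. 215.]
ridgeL 0.08 [0.505 0.229 0.08 ] [305. 232.]
ridgeL 0.09 [0.498 0.217 0.09 ] [331. 244.]
ridgeL 0.1 [0.492 0.205 0.1  ] [357. 256.]
eaveL 0.065 [0.474 0.201 0.065] [378. 304.]
eaveL 0.08 [0.465 0.185 0.08 ] [415. 321.]
eaveL 0.09 [0.459 0.174 0.09 ] [440. 332.]
eaveL 0.1 [0.454 0.162 0.1  ] [466. 344.]
```

The crops show the house's front-right wall base at crop 2 (248,385), the ridge running left to right, and the lens hiding the left gable. I need a closer look at the house.

Run:
```python
import cv2
from h import *
a=cv2.imread("pics/top0.png")[155:210,200:255]; b=cv2.imread("pics/scene0.png")[183:243,245:307]
f=lambda i:cv2.convertScaleAbs(cv2.resize(i,(400,400),interpolation=cv2.INTER_CUBIC),alpha=1.6,beta=15)
cv2.imwrite("pics/c3.png",np.hstack([f(a),f(b)]))
```

```text
(no output)
```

View pics/c3.png

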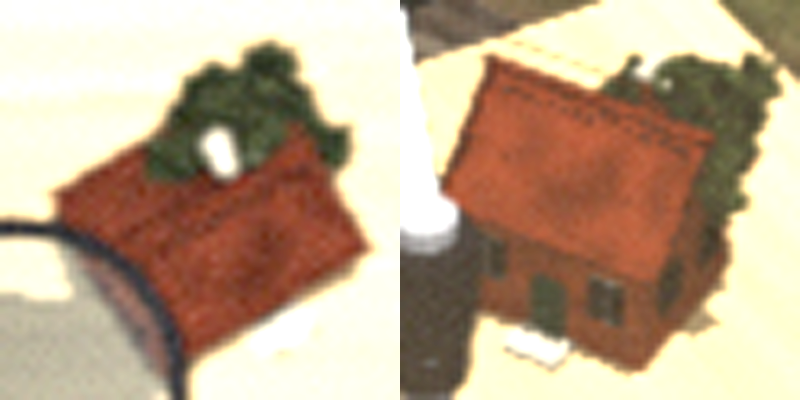

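The close-up shows opposite eave corners in the top half at (55,193) and (370,247). In the scene half the front-right eave corner is at crop (655,283). The roof comes out at about 69 x 58 mm, consistent with the walls.

Run:
```python
from h import *
from scipy.optimize import least_squares as L
from bench import ctrl
p=L(lambda p:np.r_[proj("scene",p)-(284.5,225.5),proj("top",p)-(200+370/7.273,155+247/7.273)],[.48,.19,.08]);print(p.x,p.fun)
c=unproj("top",200+212.5/7.273,155+220/7.273,p.x[2]);print("house",c)
P=np.array([.4074,.0853]);
for n,q in (("house",c),("lens",[.4643,.2345]),("knob",[.481,.2784])):
    d=np.array(q[:2])-P;print(n,np.linalg.norm(d),np.degrees(np.arctan2(d[1],d[0])))
    if n=="house":print("knob target",P+.207*d/np.linalg.norm(d),"lens",P+.16*d/np.linalg.norm(d))
s=ctrl.get_state();M=R.from_rotvec(s['tool_rot']).as_matrix();print(M.round(3),s['position'])
print("shift tool",M.T@(np.array([.481,.2782,.30])-s['position']))
```

```text
[0.51062262 0.14885949 0.05554624] [-0.82255332  0.04769685  0.44366251 -0.84664137]
house [0.51737455 0.19473008 0.05554624]
house 0.15514297790499504 44.85781497793703
knob target [0.55413389 0.23130742] lens [0.5208175  0.19815598]
lens 0.15968171467015252 69.12478493497622
knob 0.20665084079190194 69.13567167399064
[[-0.915  0.404 -0.001]
 [ 0.404  0.915 -0.002]
 [-0.    -0.002 -1.   ]] [0.26239806 0.59413865 0.22154479]
shift tool [-0.32759507 -0.2008617  -0.07807241]
```

apply_moves --dp '[[-0.0328,-0.0201,-0.004],[-0.0328,-0.0201,-0.004],[-0.0328,-0.0201,-0.004],[-0.0328,-0.0201,-0.004],[-0.0328,-0.0201,-0.004],[-0.0328,-0.0201,-0.004],[-0.0328,-0.0201,-0.004],[-0.0328,-0.0201,-0.004],[-0.0328,-0.0201,-0.004],[-0.0328,-0.0201,-0.004]]' --twist '[[0,0,0],[0,0,0],[0,0,0],[0,0,0],[0,0,0],[0,0,0],[0,0,0],[0,0,0],[0,0,0],[0,0,0]]' --fingers '[0,0,0,0,0,0,0,0,0,0]'

```text
time: 1.1
position: [0.4819, 0.2767, 0.2624]
tool_rot: [-0.648, -3.074, 0.0]
ft_force: [0.5, 0.2, 0.7]
grip_width: 0.999
grip_force: 0.0
```

apply_moves --dp '[[0,0,0],[0,0,0],[0,0,0],[0,0,0],[0,0,0],[0,0,0],[0,0,0],[0,0,0],[0,0,0],[0,0,0]]' --twist '[[0,0,0.144],[0,0,0.144],[0,0,0.144],[0,0,0.144],[0,0,0.144],[0,0,0.144],[0,0,0.144],[0,0,0.144],[0,0,0.144],[0,0,0.144]]' --fingers '[0,0,0,0,0,0,0,0,0,0]'

```text
time: 2.1
position: [0.4812, 0.2781, 0.2621]
tool_rot: [-2.52, -1.876, 0.001]
ft_force: [0.7, 0.2, 0.7]
grip_width: 0.999
grip_force: 0.0
```

apply_moves --dp '[[0,0,0],[0,0,0],[0,0,0],[0,0,0]]' --twist '[[0,0,0.144],[0,0,0.144],[0,0,0],[0,0,0]]' --fingers '[0,0,0,0]'

```text
time: 2.5
position: [0.4812, 0.2782, 0.2623]
tool_rot: [2.756, 1.508, -0.001]
ft_force: [1.1, 0.1, 0.4]
grip_width: 1.003
grip_force: 0.0
```

```bash
cat > st.py <<'E'
import sys
from h import *
from bench import ctrl
s=ctrl.get_state();M=R.from_rotvec(s['tool_rot']).as_matrix();print(M.round(3),s['position'],s['time'],s['ft_force'],s['grip_width'],s['grip_force'],s['joint_positions'].round(2))
t=[float(x) for x in sys.argv[1:4]]
print("shift tool",(M.T@(np.array(t)-s['position'])).round(4))
E
python3 st.py .481 .2782 .160
```

```text
[[ 0.539  0.842 -0.   ]
 [ 0.842 -0.539 -0.   ]
 [-0.001 -0.    -1.   ]] [0.48122318 0.27823247 0.26225238] 2.5 [1.12924402 0.12067864 0.35362113] 1.0027714503014762 0.0 [-0.81  0.1   0.26  1.64 -0.03  1.41 -1.12]
shift tool [-1.000e-04 -1.000e-04  1.023e-01]
```

Over the knob with the closing line tangential; descend 102 mm and grip.

apply_moves --dp '[[0,0,0.02],[0,0,0.02],[0,0,0.02],[0,0,0.02],[0,0,0.022],[0,0,0],[0,0,0]]' --twist '[[0,0,0],[0,0,0],[0,0,0],[0,0,0],[0,0,0],[0,0,0],[0,0,0]]' --fingers '[0,0,0,0,0,0,0]'

```text
time: 3.2
position: [0.4814, 0.2782, 0.1608]
tool_rot: [2.757, 1.505, -0.001]
ft_force: [0.5, 0.2, 0.8]
grip_width: 1.002
grip_force: 0.0
```

apply_moves --dp '[[0,0,0],[0,0,0],[0,0,0],[0,0,0],[0,0,0],[0,0,0],[0,0,0],[0,0,0],[0,0,0],[0,0,0]]' --twist '[[0,0,0],[0,0,0],[0,0,0],[0,0,0],[0,0,0],[0,0,0],[0,0,0],[0,0,0],[0,0,0],[0,0,0]]' --fingers '[0.3,0.6,0.8,1,1,1,1,1,1,1]' --newtons 10

```text
time: 4.2
position: [0.4815, 0.2782, 0.1606]
tool_rot: [2.759, 1.503, 0.0]
ft_force: [0.4, -0.6, -0.0]
grip_width: 0.203
grip_force: 10.0
```

```bash
python3 st.py .5541 .2313 .160
python3 - <<'E'
from h import *
from bench import ctrl
s=ctrl.get_state();M=R.from_rotvec(s['tool_rot']).as_matrix()
P=np.array([.4074,.0853]);q=s['position'][:2]-P;r=np.linalg.norm(q);a0=np.arctan2(q[1],q[0]);a1=np.radians(44.86);print(r,np.degrees(a0))
# tool follows the arc, turning with the arm by the same angle per row
n=10;d=(a1-a0)/n
w=np.r_[P+r*np.array([np.cos(a0+d),np.sin(a0+d)])-s['position'][:2],0]
print("with turning, row:",M.T@w,"twist z",-d)
for k in range(n):
    f=lambda a:P+r*np.array([np.cos(a),np.sin(a)])
    print((M.T@np.r_[f(a0+(k+1)*d)-f(a0+k*d),0]).round(4))
E
```

```text
[[ 0.542  0.84   0.   ]
 [ 0.84  -0.542 -0.   ]
 [ 0.     0.    -1.   ]] [0.48146339 0.27824111 0.16055652] 4.2 [ 0.43850134 -0.58987496 -0.02459614] 0.20251007631300147 10.000024193432182 [-0.8   0.16  0.25  1.78 -0.04  1.21 -1.11]
shift tool [-0.0001  0.0865  0.0006]
0.20666799257754484 68.99993893336486
with turning, row: [1.60508056e-03 8.55749429e-03 5.59453251e-07] twist z 0.04213214156175847
[0.0016 0.0086 0.    ]
[0.0012 0.0086 0.    ]
[0.0009 0.0087 0.    ]
[0.0005 0.0087 0.    ]
[0.0001 0.0087 0.    ]
[-0.0002  0.0087  0.    ]
[-0.0006  0.0087  0.    ]
[-0.001   0.0087  0.    ]
[-0.0013  0.0086  0.    ]
[-0.0017  0.0085  0.    ]
```

apply_moves --dp '[[0.0016,0.0086,0],[0.0012,0.0086,0],[0.0009,0.0087,0],[0.0005,0.0087,0],[0.0001,0.0087,0],[-0.0002,0.0087,0],[-0.0006,0.0087,0],[-0.001,0.0087,0],[-0.0013,0.0086,0],[-0.0017,0.0085,0]]' --twist '[[0,0,0],[0,0,0],[0,0,0],[0,0,0],[0,0,0],[0,0,0],[0,0,0],[0,0,0],[0,0,0],[0,0,0]]' --fingers '[1,1,1,1,1,1,1,1,1,1]'

```text
time: 5.2
position: [0.5543, 0.2303, 0.1605]
tool_rot: [2.759, 1.503, -0.0]
ft_force: [0.2, 2.1, 0.3]
grip_width: 0.201
grip_force: 10.0
```

apply_moves --dp '[[0,0,0],[0,0,0],[0,0,0]]' --twist '[[0,0,0],[0,0,0],[0,0,0]]' --fingers '[1,1,1]'

```text
time: 5.5
position: [0.5541, 0.2304, 0.1605]
tool_rot: [2.758, 1.503, 0.0]
ft_force: [1.5, -0.4, -2.7]
grip_width: 0.2
grip_force: 10.0
```

```bash
python3 st.py .5541 .2313 .160
python3 - <<'E'
from bench import get_image
import cv2,numpy as np
a=get_image("scene")[100:260,190:350,::-1];b=get_image("top")[130:250,170:310,::-1]
cv2.imwrite("pics/c4.png",np.hstack([cv2.resize(i,(400,400*i.shape[0]//i.shape[1]),interpolation=2)[:342] for i in(a,b)]))
E
```

```text
[[ 0.542  0.84   0.001]
 [ 0.84  -0.542 -0.001]
 [-0.     0.001 -1.   ]] [0.55409789 0.23041294 0.16049819] 5.5 [ 1.45200125 -0.37869055 -2.7169843 ] 0.199818001396252 10.000202259980142 [-0.7   0.26  0.31  1.67 -0.08  1.23 -0.95]
shift tool [ 0.0007 -0.0005  0.0005]
```

View pics/c4.png

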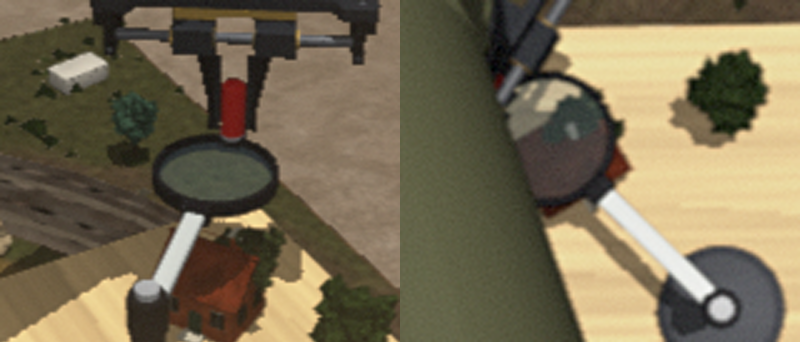

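The arm now sits over the house, with the knob still gripped and the models undisturbed. Next I release, rise and back off so the cameras can see.

apply_moves --dp '[[0,0,0],[0,0,0],[0,0,0],[0,0,0],[0,0,0],[0,0,0],[0,0,0],[0,0,-0.01],[0,0,-0.02],[0,0,-0.03]]' --twist '[[0,0,0],[0,0,0],[0,0,0],[0,0,0],[0,0,0],[0,0,0],[0,0,0],[0,0,0],[0,0,0],[0,0,0]]' --fingers '[0.7,0.5,0.3,0.2,0.2,0.2,0.2,0.2,0.2,0.2]'

```text
time: 6.6
position: [0.5529, 0.2305, 0.2203]
tool_rot: [-2.759, -1.503, 0.005]
ft_force: [0.3, 0.6, 0.2]
grip_width: 0.798
grip_force: 0.0
```

apply_moves --dp '[[0,0,-0.03],[0,0,-0.02],[0,-0.03,0],[0,-0.04,0],[0,-0.04,0],[0,-0.04,0],[0,-0.04,0],[0,-0.04,0],[0,-0.04,0],[0,0,0]]' --twist '[[0,0,0],[0,0,0],[0,0,0],[0,0,0],[0,0,0],[0,0,0],[0,0,0],[0,0,0],[0,0,0],[0,0,0]]' --fingers '[0.2,0.2,0.2,0.2,0.2,0.2,0.2,0.2,0.2,0.2]'

```text
time: 7.6
position: [0.3213, 0.3814, 0.2716]
tool_rot: [-2.748, -1.516, 0.0]
ft_force: [0.2, 0.2, -0.0]
grip_width: 0.8
grip_force: 0.0
```

```bash
python3 st.py .5541 .2313 .160
python3 - <<'E'
from bench import get_image
import cv2,numpy as np
a=get_image("scene");b=get_image("top")
cv2.imwrite("pics/s5.png",a[:,:,::-1]);cv2.imwrite("pics/t5.png",b[:,:,::-1])
a=a[100:260,190:350,::-1];b=b[140:250,190:300,::-1]
cv2.imwrite("pics/c5.png",np.hstack([cv2.resize(i,(400,400),interpolation=2) for i in(a,b)]))
E
```

```text
[[ 0.534  0.846 -0.001]
 [ 0.846 -0.534  0.003]
 [ 0.001 -0.003 -1.   ]] [0.32132349 0.38143552 0.27161506] 7.6 [ 0.23497596  0.16409635 -0.0202515 ] 0.7996144979430443 0.0 [-1.   -0.02  0.07  1.74 -0.    1.42 -1.49]
shift tool [-0.0029  0.2773  0.1109]
```

View pics/c5.png

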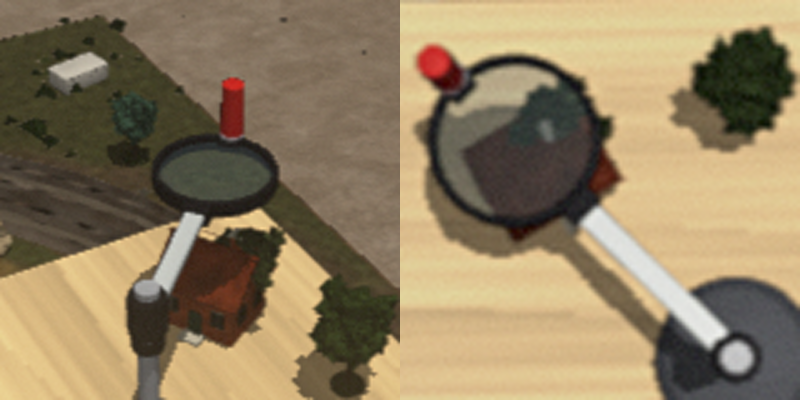

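Run:
```python
from h import *
P=np.array([.4074,.0853])
for n,u,v,z in(("lens",221.9,178.5,.145),("knob",190+33*.275,140+60*.275,.193),("house",229.2,185.1,.06)):
    p=unproj("top",u,v,z);d=p[:2]-P;print(n,p,np.hypot(*d),np.degrees(np.arctan2(d[1],d[0])))
```

```text
lens [0.51927891 0.19774085 0.145     ] 0.15861851791400805 45.14353166619524
knob [0.55257537 0.23150161 0.193     ] 0.20603591263053644 45.20179681457317
house [0.51713401 0.19423514 0.06      ] 0.15462347223806994 44.79068093003442
```

The lens is at 45.1° and the house at 44.8°, about 1 mm apart along the arc. The tree and rock haven't moved and the robot is clear.

```bash
python3 -c "
from bench import ctrl
print(ctrl.close_job())"
```

```text
the job is handed in; nothing more can be done
None
```

The magnifier's lens now rests centred over the red house, about 1 mm off along its arc and 4 mm along its fixed-length arm by camera measurement; the knob is released, the robot is clear, the house and tree look unmoved (I did not re-check the rock in the last close-up, despite saying so, but nothing went near it), and the job is handed in.

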